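Load a soap block into the lot coder and start it

TASK

Slide the lilac soap block along the table, without lifting or tipping it, into the lot coder's converging rails until it sits square and fully home against the two stop pads. Only then flip the start box's guard cover up and over until it stays up by itself, and press the raised front half of the rocker switch beneath it fully down. Leave the soap home, the guard up and the switch on, and do not disturb the other things on the table.

Things in the scene. Friction and masses are not known exactly. Their poses are not given: they have to be found in the camera images.
- soap: Plain lilac block of soap, 71 mm (its x) by 67 mm (its y) by 57 mm high, about 0.26 kg. Loose, upright on the table. Origin: centre of its underside; x and y square to its sides.
- lot_coder: The lot coder, fixed to the table: grey housing, black top, 148 mm wide, 130 deep, 108 high, behind two aluminium infeed rails with slick liners (34 mm high, 8 thick) on the bare table. Origin: table level, middle of the nest; x = feeding direction, from the rails' mouth to the housing, z up. The faces of two rubber stop pads (z 11 to 41 mm) stand at x = +36 mm; the housing begins at x = +46.
- nest (a point): Where the centre of the soap's underside is when home; point and axes of lot_coder. From x = -14 mm to the stop pads the rails are parallel, 78 mm apart (inner faces y = +-39 mm).
- start_box: The start box fixed to the table: bare die-cast aluminium box, 92 mm (x) by 84 (y) by 82 high, with the switch and its grey guard on top and a short lead at its back. Origin: table level under its middle; its front looks to its own -x, z up. The rocker's hinge line is along y at x = -8, z = 89 mm; rocker 44 mm (x) by 28 (y).
- guard_hinge (a point): Middle of the guard's hinge line, on the start box: x = +30 mm, z = 90 mm in the box's frame; the hinge runs along the box's y.
- guard_lip (a point): Middle of the free edge of the guard's lip, moving with it; shut: box x = -64 mm, z = 109. Guard: grey cap 60 mm wide, top at z = 112, front wall 66 mm before the hinge. From the wall's foot (box x = -36, z = 90) the lip, 54 mm wide, 34 long, 4 thick, rises forward at 0.6 rad, 18 mm beyond the box front, to be lifted from beneath.
- guard (a joint): Guard angle in rad: 0 shut, grows as the front edge swings up and back over the hinge, 2.0 at its stop (leaning back). Mass about 0.07 kg, nearly free hinge: below about 1.3 it falls shut, beyond that it falls open to its stop and stays.
- rocker (a joint): Rocker switch angle in rad: 0 = off (front half raised), 0.36 = fully over (front half level, on). It needs about 3 N at the front end of the rocker, has no return spring and stays where it is left.
- rocker_front (a point): The place to press on the front half of the rocker, on the start box: x = -26 mm, z = 93 mm in the box's frame, which is about the height of its surface when pressed over; off, its outer end stands about 8 mm higher.
- tape: Bystander, loose: roll of cream masking tape lying flat, 104 mm across, 24 high. Origin: centre of its underside.
- bottle_rose: Bystander, loose: smallest amber bottle, 38 mm across, 78 high. Origin: centre of its underside.
- bottle_plum: Bystander, loose: amber bottle, 61 mm across, 121 high. Origin: centre of its underside.
- jar_red: Bystander, loose: squat screw-lid jar, 68 mm across, 56 high. Origin: centre of its underside.
- pine_block: Bystander, loose: pine offcut, 34 x 72 x 45 mm. Origin: centre of its underside.
- goggles: Bystander, loose: safety spectacles standing on their lens rims, 54 x 137 x 50 mm. Origin: centre of its underside.
- jug: Bystander, loose: steel pouring jug with strap handle, 148 x 108 x 126 mm. Origin: centre of its underside.
- rail_mouth (a point): Middle of the mouth of the rails, table level, at lot_coder x = -85 mm; axes of lot_coder. From x = -14 mm outwards the rails flare at 0.45 rad each, to about 150 mm apart at the mouth.
- bowl_far: Fixed bystander: round grey-white bowl beside the infeed, about 120 mm across; its rim overhangs. Origin: centre of its underside.
- power_strip: Fixed bystander: black socket strip, 52 x 325 x 39 mm with two plugs up to 75 mm high. Origin: middle of its underside; long along its y.
- scent_row_0: Fixed bystander: amber bottle, about 62 mm across, up to 127 high. Origin: centre of its underside.
- scent_row_2: Fixed bystander: amber bottle, about 62 mm across, up to 127 high. Origin: centre of its underside.
- scent_row_3: Fixed bystander: amber bottle, about 62 mm across, up to 127 high. Origin: centre of its underside.
- scent_row_5: Fixed bystander: amber bottle, about 62 mm across, up to 127 high. Origin: centre of its underside.
- tub_mid: Fixed bystander: clear round lidded tub, about 265 mm across, with a food box standing on it. Origin: centre of its underside.
Not all that is in view belongs to the job. What is shaped like the start_box but blue is not meant.

How it is judged:
By the outcome, as a careful person would: the job done as asked, in the order asked, and still so for the second after the job is handed in, with the robot touching nothing.
It also fails if it takes over 64 s, if anything falls off the work surface, if the arm or the gripper's body presses on something with over 40 N, if the wrist force passes 120 N, or if a joint passes its speed limit or range.

ROBOT

A 6-joint arm with a two-finger parallel gripper is mounted at the origin on the work surface; the furniture and walls round the work are solid. World frame = base frame: x ahead of the robot, y to its left, z up, the work surface at z = 0. Lengths are in mm, angles in rad, forces in N, time in s.
With the tool pointing down it reaches from about 350 to 775 mm from the base axis. Payload 7.3 kg.
Tool frame: the origin (TCP) lies at the very end of the fingers, on their centre line; the grasp point (between the pads) lies 19 mm behind it; z points along the fingers, y is the line along which they close (so a half turn about z gives the same grasp; the last joint's range is limited). The gripper opens to 92 mm and grips with 3 to 60 N. Pads are 19 mm wide; open, the fingers measure 130 mm over their backs; the gripper's body (75 mm by 190 mm) begins 47 mm behind the grasp point.
Start: joints at [1.159, 0.342, 1.524, -0, 1.275, -0.146], TCP at [137.892, 506.587, 226.741] pointing down, gripper open.
Joint ranges: [-2.53, 2.53], [-0.77, 2.02], [0.04, 2.7], [-1, 4.14], [0.28, 2.66], [-3.11, 3.11]. Speed limits (rad/s): [2.57, 2.57, 3.14, 3.14, 3.14, 3.14].

INTERFACE

Orientations are given as [roll, pitch, yaw] about the fixed x, y, z axes, in that order (R = Rz(yaw) Ry(pitch) Rx(roll)).
In Python, from plant import * gives the robot as it stands.
- The arm moves only by the tool arm_command, never from a script. Its arguments are lists of equal length, an entry for each row: "gripper": the finger opening in mm, from 0 to 91.8; "dp": the shift along the tool's x, y, z in units of 25 mm (1.0 is 25 mm), a list of three; "twist": the turn about the tool's z in units of 5 degrees (1.0 is 5 degrees). A call has exactly 5 rows; each row shifts and turns the commanded pose from where the row before left it, along the tool's axes as they then stand; what a row does not reach is not made up. A row lasts 1/8 s, in which the tool goes at most 62.5 mm and 10.7 degrees, less where a joint would pass 70% of its speed; a pose out of reach is approached as far as the arm can. A call is refused whole if a number of a shift passes 1 or a number of a turn 1, either way. A call with a gripper value outside its range is refused whole. The fingers move at their own pace and stop on an object; the grip force is fixed at half the most. Time passes only in rows, so rows that do not move let the fingers close, or fill a call up. It gives the time, the measured TCP pose, the force, the opening and the grip force at its end, in the units of the state.
- get_obs(): the state, without advancing time (a new reading comes with each control period).
- capture(name): name is "scene" or "top" or "wrist"; returns the picture (384x512x3 uint8, red, green, blue); there is no depth.
- get_calibration(name): a dict with "mtx" (3x3 intrinsics, pixels), "position" and "attitude" of the camera in the world; the wrist camera has in their place "mount" (4x4, takes a point from camera to tool coordinates, whose origin is the TCP and whose axes are the flange's). Camera axes: x right, y down, z forward; pixel columns grow to the right and rows downward; lengths in mm; the calibration is good to about 2 mm. A picture is of the moment at which its call begins: read the wrist's pose just before it. get_calibration takes no time and is no camera call.
- close_job(): hands the job in; it is judged then, once.
The state is a dict: "time": time; "joint_positions": joint angles; "dq": joint speeds; "tau": joint torques, N m; "tool_pos": TCP position; "tcp_rot": TCP orientation; "contact_force": force on the tool from outside, world axes, zero at the start; "moment": the same for the moment, N m; "grip_width": finger opening in mm; "finger_force": force on a finger pad.
Only numpy, scipy, OpenCV 4.12 (cv2) and the standard library are available. Lean on these libraries where they do the work, as an engineer would, in place of code of your own. Each camera call takes 0.05 s, during which the arm holds its last target. There are 200 camera calls.

## Working session

There is one attempt and no reset: what is moved stays moved. The work goes in short steps, Python scripts to look and compute and a tool call to move; the robot and the scene stay as the last step left them, time stands still between calls to the robot, and variables do not carry over. Pictures are saved under pics/ and viewed, at most 10 in all, crops included, and the job is handed in when it is done.

Besides the shell and the picture viewer there is one more tool, called after "Emit:" by a JSON object that holds its "name" and its "arguments". arm_command: Moves the arm, as the interface text tells. Its arguments: {"type":"object","properties":{"gripper":{"type":"array"},"dp":{"type":"array"},"twist":{"type":"array"}},"required":["gripper","dp","twist"]}

```bash
mkdir -p pics; ls
python3 - <<'E'
from plant import *
import cv2
print(get_obs())
for n in("scene","top","wrist"):
    im=capture(n); cv2.imwrite(f"pics/{n}0.png",im[:,:,::-1]); print(n,get_calibration(n))
E
```

```text
pics
{'time': 0.0, 'joint_positions': array([ 1.15899738e+00,  3.42706213e-01,  1.52501435e+00, -1.06288558e-05,
        1.27538740e+00, -1.46027395e-01]), 'dq': array([-9.59239222e-04,  1.81330481e-03,  3.16527735e-04,  2.33571712e-05,
       -1.18178216e-03, -8.68353105e-04]), 'tau': array([-2.51216705e-03, -4.31259942e+01, -2.44205046e+01,  7.14538177e-02,
        5.63717773e-02, -8.45825571e-05]), 'tool_pos': array([137.72564743, 506.19497363, 226.0544593 ]), 'tcp_rot': array([-3.14009199e+00, -2.10435474e-04,  2.87582404e+00]), 'contact_force': array([-0.41133935, -0.15857467, -0.18068909]), 'moment': array([-0.00605707,  0.0417819 , -0.00554067]), 'finger_force': 0.0, 'grip_width': 92.03998237418716}
scene {'mtx': array([[398.58194086,   0.        , 256.93403583],
       [  0.        , 398.58194086, 192.49184747],
       [  0.        ,   0.        ,   1.        ]]), 'position': array([-491.89425077, -612.13365898,  939.32220088]), 'attitude': array([-2.14695059,  0.02095706, -0.96325557])}
top {'mtx': array([[427.60374709,   0.        , 256.34566114],
       [  0.        , 427.60374709, 190.75638642],
       [  0.        ,   0.        ,   1.        ]]), 'position': array([ 417.91120885,  111.17918447, 1857.52376433]), 'attitude': array([-3.05377982,  0.01824173, -1.55889579])}
wrist {'mtx': array([[301.94076209,   0.        , 254.77822897],
       [  0.        , 301.94076209, 194.04904554],
       [  0.        ,   0.        ,   1.        ]]), 'mount': array([[-7.91994655e-04, -9.58298946e-01, -2.85766519e-01,
         7.65853903e+01],
       [ 9.99999447e-01, -9.56507721e-04,  4.36111702e-04,
        -2.20555667e-01],
       [-6.91263267e-04, -2.85766016e-01,  9.58299174e-01,
        -1.58944885e+02],
       [ 0.00000000e+00,  0.00000000e+00,  0.00000000e+00,
         1.00000000e+00]])}
```

Run:
```python
import cv2,numpy as np
for n in("top","scene"):
    cv2.imwrite(f"pics/{n}0b.png",cv2.resize(cv2.imread(f"pics/{n}0.png"),(800,600),interpolation=cv2.INTER_CUBIC))
```

```text
(no output)
```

View pics/top0b.png

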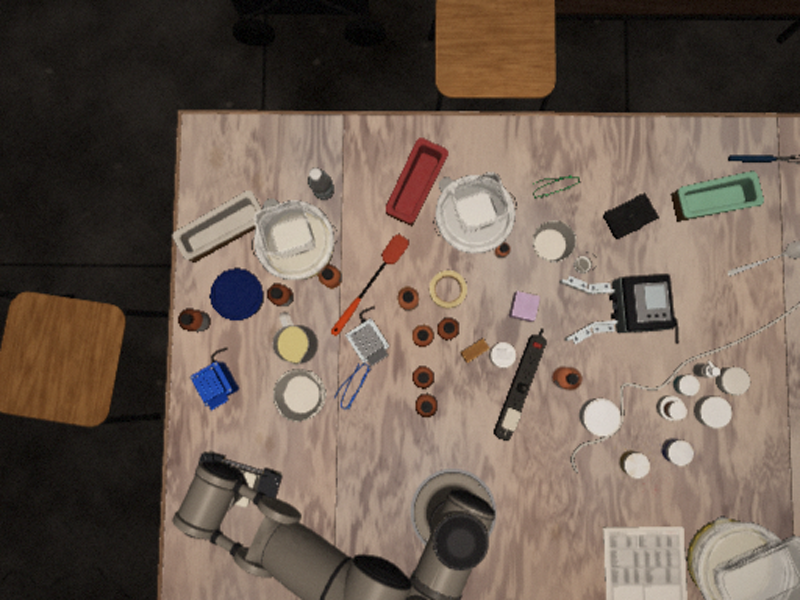

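View pics/scene0b.png

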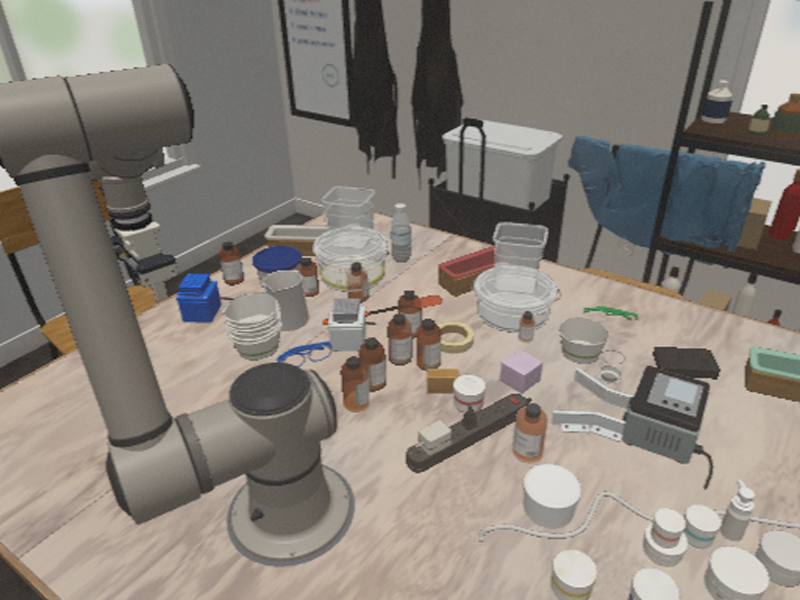

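The top view (800x600) shows the soap at (525,306), the coder at (645,303) with its rail mouth facing left, and the grey start box at (367,342) with its lead at the back. The scene view confirms this: soap at (521,370), start box at (347,325), coder at (665,412). The blue box at (213,385) is a decoy.

```bash
cat > h.py <<'E'
import numpy as np, cv2
from scipy.spatial.transform import Rotation as Ro
from plant import *
def cam(n,o=None):
    c=get_calibration(n)
    if n!="wrist": return c["mtx"],Ro.from_euler("xyz",c["attitude"]).as_matrix(),np.array(c["position"])
    R=Ro.from_euler("xyz",o["tcp_rot"]).as_matrix(); m=c["mount"]
    return c["mtx"],R@m[:3,:3],R@m[:3,3]+o["tool_pos"]
def plane(C,uv,z):
    K,R,p=C; uv=np.atleast_2d(uv).astype(float)
    d=(R@np.linalg.inv(K)@np.c_[uv,np.ones(len(uv))].T).T
    return p+d*((z-p[2])/d[:,2])[:,None]
def tri(CA,a,CB,b):
    A=[];B=[]
    for (K,R,p),uv in((CA,a),(CB,b)):
        d=R@np.linalg.inv(K)@np.r_[uv,1.]; d/=np.linalg.norm(d)
        M=np.eye(3)-np.outer(d,d); A.append(M);B.append(M@p)
    return np.linalg.lstsq(np.vstack(A),np.hstack(B),rcond=None)[0]
def proj(C,P):
    K,R,p=C; q=(K@R.T@(np.atleast_2d(P)-p).T).T; return q[:,:2]/q[:,2:]
def shift(o,P):  # world target -> tool-axis shift in units
    return Ro.from_euler("xyz",o["tcp_rot"]).inv().apply(np.array(P)-o["tool_pos"])/25
def lilac(im):
    h=cv2.cvtColor(im,cv2.COLOR_RGB2HSV)
    m=cv2.inRange(h,(125,25,90),(165,120,255)); 
    c=max(cv2.findContours(m,0,2)[0],key=cv2.contourArea); return m,c
E
python3 - <<'E'
from h import *
o=get_obs(); T=cam("top"); S=cam("scene")
L=lambda f:cv2.imread(f"pics/{f}.png")[:,:,::-1].copy()
_,c=lilac(L("top0")); r=cv2.minAreaRect(c); print("soap top",r, plane(T,cv2.boxPoints(r),57).round(0).tolist(), plane(T,r[0],57))
k=.64
for n,uv,z in[("box",(367,340),100),("coder",(645,303),108),("m1",(565,282),34),("m2",(572,338),34),("tape",(448,289),24),("jar",(503,354),56),("rose",(503,250),78),("bowl",(553,242),60)]:
    print(n,plane(T,np.array(uv)*k,z)[0].round())
print(tri(T,np.array((525,306))*k,S,np.array((523,360))*k))
R=Ro.from_euler("xyz",o["tcp_rot"]).as_matrix();print(R.round(2))
print(shift(o,[400,225,330]))
E
```

```text
soap top ((335.79412841796875, 195.82354736328125), (15.037208557128906, 16.249887466430664), 14.03624439239502) [[532.0, -150.0, 57.0], [599.0, -167.0, 57.0], [584.0, -228.0, 57.0], [517.0, -211.0, 57.0]] [[ 558.08655104 -188.78037895   57.        ]]
box [461. 232. 100.]
coder [ 565. -493.  108.]
m1 [ 627. -303.   34.]
m2 [ 474. -320.   34.]
tape [605.  16.  24.]
jar [ 428. -130.   56.]
rose [ 706. -128.   78.]
bowl [ 733. -266.   60.]
[ 558.69164353 -190.77565563   57.90691364]
[[-0.96  0.26 -0.  ]
 [ 0.26  0.96 -0.  ]
 [ 0.   -0.   -1.  ]]
[-13.07663006  -8.10535403  -4.14466488]
```

Emit:
{"name": "arm_command", "arguments": {"gripper": [91, 91, 91, 91, 91], "dp": [[-0.9, -0.55, -0.3], [-0.9, -0.55, -0.3], [-0.9, -0.55, -0.3], [-0.9, -0.55, -0.3], [-0.9, -0.55, -0.3]], "twist": [0, 0, 0, 0, 0]}}

```text
time: 0.78
tool_pos: [228.8, 409.9, 264.3]
tcp_rot: [-3.141, -0.0, 2.876]
contact_force: [-0.3, 0.7, -0.4]
grip_width: 90.9
finger_force: 0.0
```

Emit:
{"name": "arm_command", "arguments": {"gripper": [91, 91, 91, 91, 91], "dp": [[-0.9, -0.55, -0.3], [-0.9, -0.55, -0.3], [-0.9, -0.55, -0.3], [-0.9, -0.55, -0.3], [-0.9, -0.55, -0.3]], "twist": [0, 0, 0, 0, 0]}}

```text
time: 1.4
tool_pos: [319.3, 314.1, 301.8]
tcp_rot: [-3.141, -0.0, 2.876]
contact_force: [0.3, -0.5, 0.0]
grip_width: 91.0
finger_force: 0.0
```

Emit:
{"name": "arm_command", "arguments": {"gripper": [91, 91, 91, 91, 91], "dp": [[-0.9, -0.55, -0.3], [-0.9, -0.55, -0.3], [-0.9, -0.5, -0.3], [0, 0, 0], [0, 0, 0]], "twist": [0, 0, 0, 0, 0]}}

```text
time: 2.02
tool_pos: [372.9, 258.7, 323.8]
tcp_rot: [-3.141, -0.001, 2.876]
contact_force: [-0.2, -0.6, 0.1]
grip_width: 91.1
finger_force: 0.0
```

Run:
```python
from h import *
o=get_obs(); im=capture("wrist"); cv2.imwrite("pics/w1.png",im[:,:,::-1]); np.save("w1.npy",o,allow_pickle=True)
cv2.imwrite("pics/w1b.png",cv2.resize(im,(768,576),interpolation=cv2.INTER_CUBIC)[:,:,::-1])
```

```text
(no output)
```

View pics/w1b.png

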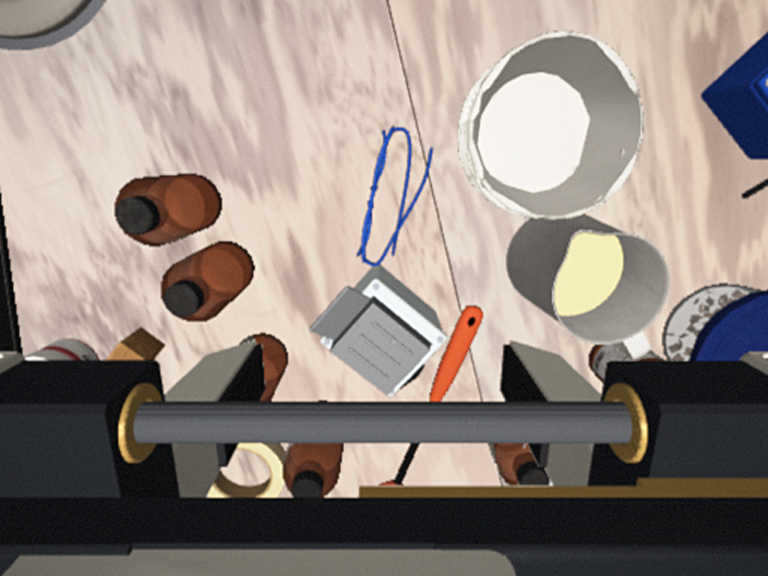

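The wrist view (768x576) shows the start box at about (385,330). Its lip's free edge runs (311,328)–(345,288) at the left, and the hinge side is at the lower right. I'll take a second view from a shifted place.

Emit:
{"name": "arm_command", "arguments": {"gripper": [91, 91, 91, 91, 91], "dp": [[-0.5, -1, 0], [-0.5, -1, 0], [-0.5, -1, 0], [-0.5, -1, 0], [0, 0, 0]], "twist": [0, 0, 0, 0, 0]}}

```text
time: 2.7
tool_pos: [395.2, 148.5, 324.0]
tcp_rot: [-3.142, -0.0, 2.874]
contact_force: [-0.3, 0.3, 1.1]
grip_width: 90.9
finger_force: 0.0
```

Run:
```python
from h import *
o=get_obs(); im=capture("wrist"); cv2.imwrite("pics/w2.png",im[:,:,::-1]); np.save("w2.npy",o,allow_pickle=True)
print(o["tool_pos"],o["tcp_rot"])
o1=np.load("w1.npy",allow_pickle=True).item()
P=[461,232,95]
out=[]
for f,oo in(("w1",o1),("w2",o)):
    i=cv2.imread(f"pics/{f}.png"); u,v=proj(cam("wrist",oo),P)[0].round().astype(int); u0=min(max(u-50,0),512-100);v0=max(v-55,0)
    print(f,u0,v0); out.append(cv2.resize(i[v0:v0+110,u0:u0+100],(400,440),interpolation=cv2.INTER_CUBIC))
cv2.imwrite("pics/box12.png",np.hstack(out))
# plan to coder view: twist 15 rows +1 each, straight line
```

```text
[395.18547193 148.45232924 324.03310311] [-3.14152340e+00 -4.15320177e-04  2.87431681e+00]
w1 203 176
w2 278 141
```

View pics/box12.png

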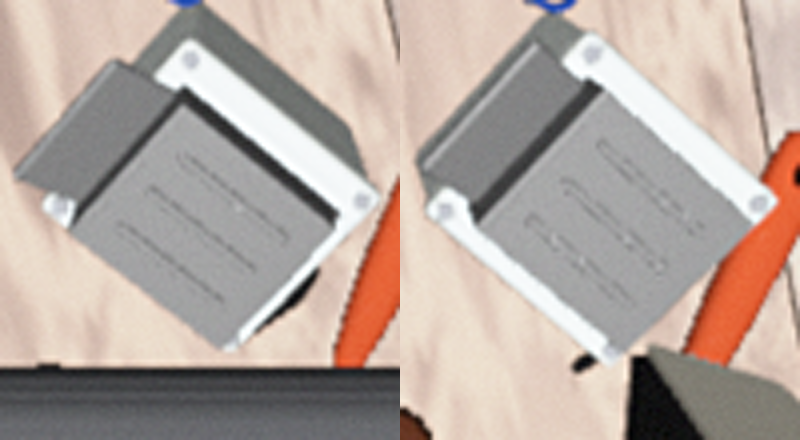

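Both crops show the lip's outer corners (view 1: (118,62),(18,177); view 2: (140,45),(20,162)) and the box-top screws (view 1: (190,60),(362,200),(62,207); view 2: (193,52),(360,203),(45,210)). Next I triangulate these and plan the move to the coder.

Run:
```python
from h import *
o1=np.load("w1.npy",allow_pickle=True).item();o=np.load("w2.npy",allow_pickle=True).item()
C1,C2=cam("wrist",o1),cam("wrist",o)
a=lambda p:np.array(p)/4+[203,176]-.375
b=lambda p:np.array(p)/4+[278,141]-.375
pts=dict(A=((118,62),(140,45)),B=((18,177),(20,162)),s1=((190,60),(193,52)),s2=((362,200),(360,203)),s3=((62,207),(45,210)))
Q={}
for k,(p,q) in pts.items(): Q[k]=tri(C1,a(p),C2,b(q)); print(k,Q[k].round(1), plane(C1,a(p),109 if k in"AB" else 83)[0].round(1),plane(C2,b(q),109 if k in"AB" else 83)[0].round(1))
c=(Q["s2"]+Q["s3"])/2; d=Q["s2"]-Q["s1"]; e=Q["s1"]-Q["s3"]
print("centre",c,"+x angle from s",np.degrees(np.arctan2(d[1],d[0])),"y axis from lip",np.degrees(np.arctan2(*(Q["A"]-Q["B"])[[1,0]])),"screw y",np.degrees(np.arctan2(e[1],e[0])),np.linalg.norm(d),np.linalg.norm(e),np.linalg.norm(Q["A"]-Q["B"]))
```

```text
A [394.7 222.7 110.2] [394.9 222.5 109. ] [395.1 222.9 109. ]
B [423.6 178.4 106.5] [424.1 179.2 109. ] [421.6 178.  109. ]
s1 [406.9 242.8  84.8] [407.4 242.7  83. ] [407.2 243.1  83. ]
s2 [473.3 287.9  83.9] [473.5 287.9  83. ] [473.8 288.2  83. ]
s3 [448.8 183.1  79.5] [447.9 184.   83. ] [447.4 182.9  83. ]
centre [461.06337024 235.50490373  81.72690914] +x angle from s 34.16890377433548 y axis from lip 123.10764595633925 screw y 125.11605274414572 80.29197754571989 73.18850489593761 53.00345271728578
```

```bash
cat >> h.py <<'E'
def rows(P,yaw,n,o=None):
    o=o or get_obs(); p0=o["tool_pos"]; y0=o["tcp_rot"][2]; dy=(yaw-y0+np.pi)%(2*np.pi)-np.pi
    # shift of a row in tool axes as they stand at its start; twist + = yaw -
    for i in range(n):
        R=Ro.from_euler("xyz",[np.pi,0,y0+dy*i/n]); print((R.inv().apply((np.array(P)-p0)/n)/25).round(2).tolist(),round(-np.degrees(dy)/5/n,2))
E
python3 - <<'E'
from h import *
rows([550,-345,330],1.571,20)
E
```

```text
[-0.56, -0.87, -0.01] 0.75
[-0.61, -0.83, -0.01] 0.75
[-0.67, -0.79, -0.01] 0.75
[-0.72, -0.75, -0.01] 0.75
[-0.77, -0.7, -0.01] 0.75
[-0.81, -0.65, -0.01] 0.75
[-0.85, -0.59, -0.01] 0.75
[-0.89, -0.54, -0.01] 0.75
[-0.92, -0.48, -0.01] 0.75
[-0.95, -0.42, -0.01] 0.75
[-0.97, -0.35, -0.01] 0.75
[-0.99, -0.29, -0.01] 0.75
[-1.01, -0.22, -0.01] 0.75
[-1.02, -0.16, -0.01] 0.75
[-1.03, -0.09, -0.01] 0.75
[-1.04, -0.02, -0.01] 0.75
[-1.03, 0.04, -0.01] 0.75
[-1.03, 0.11, -0.01] 0.75
[-1.02, 0.18, -0.01] 0.75
[-1.01, 0.24, -0.01] 0.75
```

Emit:
{"name": "arm_command", "arguments": {"gripper": [91, 80, 60, 40, 20], "dp": [[-0.56, -0.87, 0], [-0.61, -0.83, 0], [-0.67, -0.79, 0], [-0.72, -0.75, 0], [-0.77, -0.7, 0]], "twist": [0.75, 0.75, 0.75, 0.75, 0.75]}}

```text
time: 3.38
tool_pos: [434.5, 26.1, 324.1]
tcp_rot: [3.141, -0.0, 2.548]
contact_force: [0.6, -0.2, -0.1]
grip_width: 55.6
finger_force: 0.0
```

Emit:
{"name": "arm_command", "arguments": {"gripper": [20, 20, 20, 20, 20], "dp": [[-0.81, -0.65, 0], [-0.85, -0.59, 0], [-0.89, -0.54, 0], [-0.92, -0.48, 0], [-0.95, -0.42, 0]], "twist": [0.75, 0.75, 0.75, 0.75, 0.75]}}

```text
time: 4.0
tool_pos: [473.5, -97.7, 324.0]
tcp_rot: [3.141, -0.001, 2.221]
contact_force: [1.1, 0.5, -0.2]
grip_width: 20.6
finger_force: 0.0
```

Emit:
{"name": "arm_command", "arguments": {"gripper": [20, 20, 20, 20, 20], "dp": [[-0.97, -0.35, 0], [-0.99, -0.29, 0], [-1, -0.22, 0], [-1, -0.16, 0], [-1, -0.09, 0]], "twist": [0.75, 0.75, 0.75, 0.75, 0.75]}}

```text
time: 4.62
tool_pos: [511.7, -219.5, 323.9]
tcp_rot: [3.141, -0.001, 1.894]
contact_force: [0.4, -0.3, -0.5]
grip_width: 19.9
finger_force: 0.0
```

Run:
```python
from h import *
o=get_obs(); im=capture("wrist"); cv2.imwrite("pics/w3.png",im[:,:,::-1]); np.save("w3.npy",o,allow_pickle=True)
```

Emit:
{"name": "arm_command", "arguments": {"gripper": [20, 20, 20, 20, 20], "dp": [[-1, 0, 0], [-1, 0, 0], [-1, 0.1, 0], [-1, 0.2, 0], [-0.6, 0.2, 0]], "twist": [0.75, 0.75, 0.75, 0.75, 0.75]}}

```text
time: 5.3
tool_pos: [547.4, -330.4, 323.5]
tcp_rot: [-3.141, -0.001, 1.566]
contact_force: [0.1, -0.3, -0.0]
grip_width: 19.8
finger_force: 0.0
```

Run:
```python
from h import *
o=get_obs(); im=capture("wrist"); cv2.imwrite("pics/w4.png",im[:,:,::-1]); np.save("w4.npy",o,allow_pickle=True)
print(o["tool_pos"],o["tcp_rot"],o["time"])
cv2.imwrite("pics/w4b.png",cv2.resize(im,(768,576),interpolation=cv2.INTER_CUBIC)[:,:,::-1])
for f in("w3","w4"):
    oo=np.load(f+".npy",allow_pickle=True).item(); C=cam("wrist",oo); _,c=lilac(cv2.imread(f"pics/{f}.png")[:,:,::-1].copy())
    print(f,cv2.contourArea(c),cv2.approxPolyDP(c,4,True)[:,0].tolist(),oo["tool_pos"])
```

```text
[ 547.37796334 -330.37295927  323.5174755 ] [-3.14115547e+00 -1.09285589e-03  1.56626674e+00] 5.3
w3 162.0 [[261, 154], [266, 161], [262, 157], [286, 119], [324, 143], [323, 148], [325, 143], [282, 118]] [ 511.67839958 -219.4849312   323.90291833]
w4 725.5 [[243, 20], [237, 52], [242, 39], [249, 42], [249, 49], [247, 40], [260, 29], [273, 47], [287, 32], [294, 34], [282, 83], [236, 73], [234, 66], [238, 77], [281, 85], [294, 32]] [ 547.37796334 -330.37295927  323.5174755 ]
```

View pics/w4b.png

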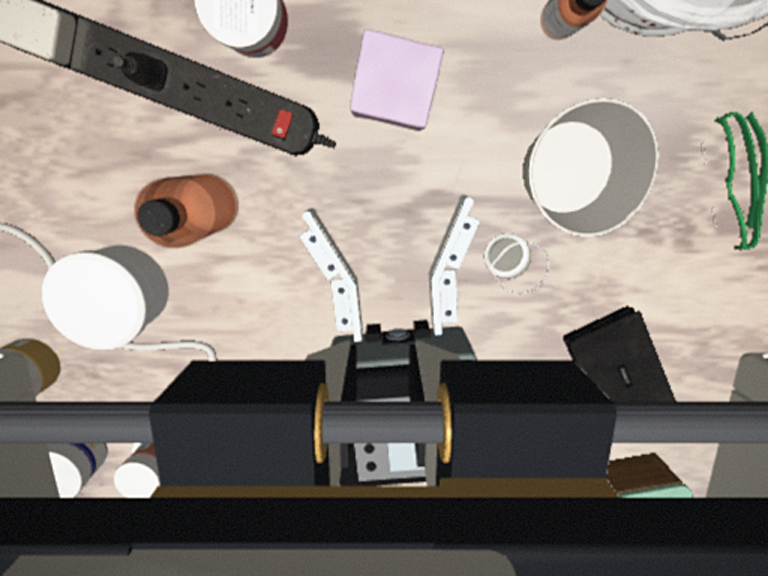

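The wrist view shows the soap's top at (397,80), the rails from mouths at (312,212)/(466,200) through bends at about (357,275)/(434,270), and stop pads at y≈332. The way between is clear.

Run:
```python
from h import *
out=[]
for f in("w3","w4"):
    oo=np.load(f+".npy",allow_pickle=True).item(); C=cam("wrist",oo); im=cv2.imread(f"pics/{f}.png")
    h=cv2.cvtColor(im,cv2.COLOR_BGR2HSV); m=cv2.inRange(h,(125,15,90),(165,140,255)); m=cv2.morphologyEx(m,cv2.MORPH_OPEN,np.ones((3,3)))
    c=max(cv2.findContours(m,0,2)[0],key=cv2.contourArea); q=cv2.approxPolyDP(cv2.convexHull(c),3,True)[:,0]
    print(f,cv2.contourArea(c),q.tolist(),plane(C,q,57).round(1).tolist())
    u,v=proj(C,[550,-360,30])[0].round().astype(int); u0,v0=u-50,v-65; print(u0,v0,u,v)
    out.append(cv2.resize(im[v0:v0+120,u0:u0+100],(400,480),interpolation=cv2.INTER_CUBIC))
cv2.imwrite("pics/rails.png",np.hstack(out))
```

```text
w3 2278.5 [[282, 118], [325, 143], [301, 181], [262, 158], [261, 152]] [[529.0, -151.5, 57.0], [597.7, -164.4, 57.0], [585.5, -226.3, 57.0], [520.8, -212.3, 57.0], [516.7, -204.7, 57.0]]
199 180 249 245
w4 2865.0 [[243, 20], [294, 32], [282, 84], [234, 73]] [[534.0, -151.8, 57.0], [598.5, -165.7, 57.0], [584.5, -227.7, 57.0], [521.2, -213.7, 57.0]]
206 112 256 177
```

View pics/rails.png

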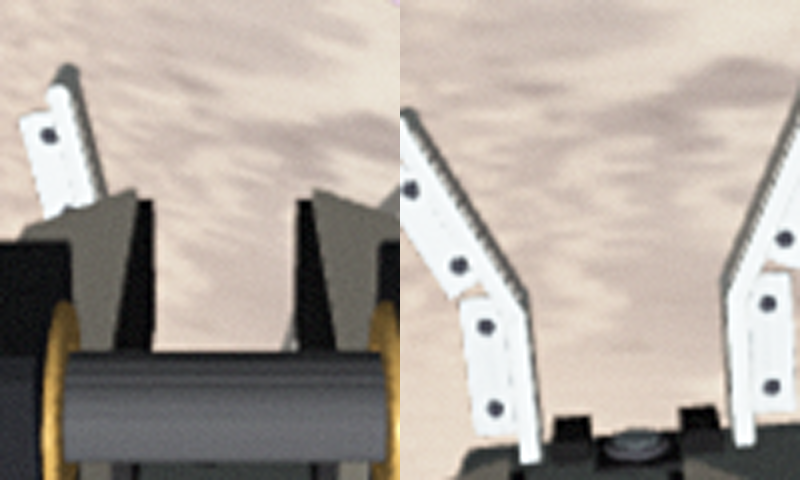

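Run:
```python
from h import *
o=np.load("w4.npy",allow_pickle=True).item(); C=cam("wrist",o)
f=lambda p,z:plane(C,np.array(p)/4+[206,112]-.375,z)[0]
L1,L2,R1,R2=f((125,303),34),f((141,460),34),f((331,290),34),f((335,445),34)
g=lambda p,z:plane(C,(np.array(p)+.5)/1.5-.5,z)[0]
M1,M2=g((307,212),34),g((470,199),34)
p1,p2=f((172,418),41),f((298,407),41)
for n,v in zip("L1 L2 R1 R2 M1 M2 p1 p2".split(),(L1,L2,R1,R2,M1,M2,p1,p2)): print(n,v.round(1))
d=lambda v:np.degrees(np.arctan2(v[1],v[0]))
print("feed",d(L2-L1),d(R2-R1),"cross-90",d(R1-L1)-90,d(p2-p1)-90,d(M2-M1)-90, "lens",np.linalg.norm(R1-L1),np.linalg.norm(M2-M1),np.linalg.norm(L2-L1))
for a in(-91,-93,-94,-95,-96):
    a=np.radians(a); e=np.array([np.cos(a),np.sin(a),0]); 
    print(np.degrees(a),"nest by bend",((L1+R1)/2+14*e).round(1),"pads",((p1+p2)/2-36*e).round(1),"mouth",((M1+M2)/2+85*e).round(1))
```

```text
L1 [ 520.1 -375.7   34. ]
L2 [ 525.  -440.8   34. ]
R1 [ 599.2 -371.    34. ]
R2 [ 602.5 -434.8   34. ]
M1 [ 473.9 -304.9   34. ]
M2 [ 633.4 -293.2   34. ]
p1 [ 537.8 -420.3   41. ]
p2 [ 586.8 -416.    41. ]
feed -85.64533082688745 -87.06543851396015 cross-90 -86.56212094222748 -84.98273106051788 -85.79808648753996 lens 79.27964820309973 159.86430728848146 65.31424824527828
-91.0 nest by bend [ 559.4 -387.3   34. ] pads [ 562.9 -382.2   41. ] mouth [ 552.2 -384.1   34. ]
-93.0 nest by bend [ 558.9 -387.3   34. ] pads [ 564.2 -382.2   41. ] mouth [ 549.2 -384.    34. ]
-94.0 nest by bend [ 558.7 -387.3   34. ] pads [ 564.8 -382.3   41. ] mouth [ 547.7 -383.9   34. ]
-95.0 nest by bend [ 558.4 -387.3   34. ] pads [ 565.5 -382.3   41. ] mouth [ 546.3 -383.8   34. ]
-96.00000000000001 nest by bend [ 558.2 -387.3   34. ] pads [ 566.1 -382.4   41. ] mouth [ 544.8 -383.6   34. ]
```

Measured: the nest is at about (560,−385) with feed heading −86°. The soap is at about (559,−189.5) with its sides at −12°, and all views show the 71 mm side across the feed. I'll grip it lightly at table level, turn it CW about 74° without lifting, centre it, then push.

Run:
```python
from h import *
rows([559,-189.5,100],2.932,20)
```

```text
[0.28, 0.02, 0.45] -0.78
[0.28, 0.04, 0.45] -0.78
[0.28, 0.06, 0.45] -0.78
[0.27, 0.08, 0.45] -0.78
[0.27, 0.1, 0.45] -0.78
[0.26, 0.11, 0.45] -0.78
[0.25, 0.13, 0.45] -0.78
[0.24, 0.15, 0.45] -0.78
[0.23, 0.17, 0.45] -0.78
[0.22, 0.18, 0.45] -0.78
[0.21, 0.2, 0.45] -0.78
[0.19, 0.21, 0.45] -0.78
[0.18, 0.22, 0.45] -0.78
[0.16, 0.23, 0.45] -0.78
[0.15, 0.24, 0.45] -0.78
[0.13, 0.25, 0.45] -0.78
[0.11, 0.26, 0.45] -0.78
[0.09, 0.27, 0.45] -0.78
[0.08, 0.28, 0.45] -0.78
[0.06, 0.28, 0.45] -0.78
```

Emit:
{"name": "arm_command", "arguments": {"gripper": [91, 91, 91, 91, 91], "dp": [[0.28, 0.02, 0.45], [0.28, 0.04, 0.45], [0.28, 0.06, 0.45], [0.27, 0.08, 0.45], [0.27, 0.1, 0.45]], "twist": [-0.78, -0.78, -0.78, -0.78, -0.78]}}

```text
time: 5.98
tool_pos: [549.7, -293.5, 267.4]
tcp_rot: [3.141, -0.001, 1.912]
contact_force: [0.1, -0.3, 0.2]
grip_width: 65.4
finger_force: 0.0
```

Emit:
{"name": "arm_command", "arguments": {"gripper": [91, 91, 91, 91, 91], "dp": [[0.26, 0.11, 0.45], [0.25, 0.13, 0.45], [0.24, 0.15, 0.45], [0.23, 0.17, 0.45], [0.22, 0.18, 0.45]], "twist": [-0.78, -0.78, -0.78, -0.78, -0.78]}}

```text
time: 6.6
tool_pos: [552.4, -258.2, 211.3]
tcp_rot: [3.141, -0.001, 2.253]
contact_force: [0.7, 0.6, 0.5]
grip_width: 90.9
finger_force: 0.0
```

Emit:
{"name": "arm_command", "arguments": {"gripper": [91, 91, 91, 91, 91], "dp": [[0.21, 0.2, 0.45], [0.19, 0.21, 0.45], [0.18, 0.22, 0.45], [0.16, 0.23, 0.45], [0.15, 0.24, 0.45]], "twist": [-0.78, -0.78, -0.78, -0.78, -0.78]}}

```text
time: 7.22
tool_pos: [555.1, -222.8, 155.0]
tcp_rot: [3.141, -0.0, 2.593]
contact_force: [-0.2, 0.5, -0.2]
grip_width: 91.3
finger_force: 0.0
```

Emit:
{"name": "arm_command", "arguments": {"gripper": [91, 91, 91, 91, 91], "dp": [[0.13, 0.25, 0.45], [0.11, 0.26, 0.45], [0.09, 0.27, 0.45], [0.08, 0.28, 0.45], [0.06, 0.28, 0.45]], "twist": [-0.78, -0.78, -0.78, -0.78, -0.78]}}

```text
time: 7.85
tool_pos: [557.8, -187.3, 98.8]
tcp_rot: [3.141, -0.0, 2.933]
contact_force: [0.3, -0.2, -0.2]
grip_width: 91.0
finger_force: 0.0
```

Run:
```python
from h import *
o=get_obs(); print(shift(o,[559,-189.5,18]),np.degrees(2.932-o["tcp_rot"][2])/-5,o["joint_positions"])
```

```text
[-0.06686712 -0.07775306  3.23347312] 0.015102097831872599 [-4.54513718e-01  5.80097236e-01  1.51201171e+00  6.70528330e-04
  1.04978899e+00 -1.81736910e+00]
```

Emit:
{"name": "arm_command", "arguments": {"gripper": [91, 91, 91, 91, 91], "dp": [[-0.07, -0.08, 0.7], [0, 0, 0.7], [0, 0, 0.7], [0, 0, 0.7], [0, 0, 0.4]], "twist": [0, 0, 0, 0, 0]}}

```text
time: 8.48
tool_pos: [558.3, -191.8, 17.6]
tcp_rot: [3.141, -0.002, 2.928]
contact_force: [-0.2, -0.4, -0.3]
grip_width: 91.2
finger_force: 0.0
```

Emit:
{"name": "arm_command", "arguments": {"gripper": [80, 72, 68, 64, 64], "dp": [[0, 0, 0], [0, 0, 0], [0, 0, 0], [0, 0, 0], [0, 0, 0]], "twist": [0, 0, 0, 0, 0]}}

```text
time: 9.1
tool_pos: [559.3, -191.7, 19.9]
tcp_rot: [3.141, 0.001, 2.928]
contact_force: [0.2, 3.2, 3.9]
grip_width: 66.7
finger_force: 30.0
```

Run:
```python
from h import *
o=get_obs(); rows([552.6,-280,o["tool_pos"][2]],1.641,20)
```

```text
[-0.02, -0.18, -0.0] 0.74
[-0.04, -0.17, -0.0] 0.74
[-0.05, -0.17, -0.0] 0.74
[-0.06, -0.17, -0.0] 0.74
[-0.07, -0.16, -0.0] 0.74
[-0.08, -0.16, -0.0] 0.74
[-0.09, -0.15, -0.0] 0.74
[-0.1, -0.15, -0.0] 0.74
[-0.11, -0.14, -0.0] 0.74
[-0.12, -0.13, -0.0] 0.74
[-0.12, -0.13, -0.0] 0.74
[-0.13, -0.12, -0.0] 0.74
[-0.14, -0.11, -0.0] 0.74
[-0.15, -0.1, -0.0] 0.74
[-0.15, -0.09, -0.0] 0.74
[-0.16, -0.08, -0.0] 0.74
[-0.16, -0.07, -0.0] 0.74
[-0.17, -0.06, -0.0] 0.74
[-0.17, -0.05, -0.0] 0.74
[-0.17, -0.04, -0.0] 0.74
```

Emit:
{"name": "arm_command", "arguments": {"gripper": [64, 64, 64, 64, 64], "dp": [[-0.02, -0.18, 0], [-0.04, -0.17, 0], [-0.05, -0.17, 0], [-0.06, -0.17, 0], [-0.07, -0.16, 0]], "twist": [0.74, 0.74, 0.74, 0.74, 0.74]}}

```text
time: 9.72
tool_pos: [558.0, -214.0, 19.9]
tcp_rot: [3.141, 0.001, 2.603]
contact_force: [1.5, 3.4, 4.4]
grip_width: 66.6
finger_force: 30.0
```

Emit:
{"name": "arm_command", "arguments": {"gripper": [64, 64, 64, 64, 64], "dp": [[-0.08, -0.16, 0], [-0.09, -0.15, 0], [-0.1, -0.15, 0], [-0.11, -0.14, 0], [-0.12, -0.13, 0]], "twist": [0.74, 0.74, 0.74, 0.74, 0.74]}}

```text
time: 10.35
tool_pos: [556.6, -236.1, 19.8]
tcp_rot: [3.141, 0.001, 2.28]
contact_force: [0.7, 3.8, 3.7]
grip_width: 66.8
finger_force: 30.0
```

Emit:
{"name": "arm_command", "arguments": {"gripper": [64, 64, 64, 64, 64], "dp": [[-0.12, -0.13, 0], [-0.13, -0.12, 0], [-0.14, -0.11, 0], [-0.15, -0.1, 0], [-0.15, -0.09, 0]], "twist": [0.74, 0.74, 0.74, 0.74, 0.74]}}

```text
time: 10.98
tool_pos: [554.6, -258.3, 19.9]
tcp_rot: [3.14, 0.001, 1.958]
contact_force: [1.7, 4.3, 3.9]
grip_width: 67.0
finger_force: 30.0
```

Emit:
{"name": "arm_command", "arguments": {"gripper": [64, 64, 64, 64, 64], "dp": [[-0.16, -0.08, 0], [-0.16, -0.07, 0], [-0.17, -0.06, 0], [-0.17, -0.05, 0], [-0.17, -0.04, 0]], "twist": [0.74, 0.74, 0.74, 0.74, 0.74]}}

```text
time: 11.6
tool_pos: [552.8, -280.4, 19.9]
tcp_rot: [3.14, 0.0, 1.635]
contact_force: [1.0, 2.7, 3.5]
grip_width: 66.8
finger_force: 30.0
```

Run:
```python
from h import *
o=get_obs(); print(o["tool_pos"],shift(o,[552.6,-280,20]),np.degrees(1.641-o["tcp_rot"][2])/-5)
```

```text
[ 552.76619065 -280.36137973   19.89865752] [ 0.01484826 -0.00570418 -0.00407029] -0.07227157171858233
```

Emit:
{"name": "arm_command", "arguments": {"gripper": [75, 82, 85, 85, 85], "dp": [[0, 0, 0], [0, 0, 0], [0, 0, -0.6], [0, 0, -1], [0, 0, -1]], "twist": [-0.07, 0, 0, 0, 0]}}

```text
time: 12.22
tool_pos: [552.1, -280.4, 85.8]
tcp_rot: [3.141, 0.0, 1.643]
contact_force: [-0.6, 0.1, 0.1]
grip_width: 84.6
finger_force: 0.0
```

Emit:
{"name": "arm_command", "arguments": {"gripper": [60, 40, 20, 20, 20], "dp": [[0.8, 0, 0], [0.8, 0, 0], [0.8, 0, 0], [0, 0, 0.5], [0, 0, 0.8]], "twist": [0, 0, 0, 0, 0]}}

```text
time: 12.85
tool_pos: [548.0, -220.3, 50.9]
tcp_rot: [3.141, 0.001, 1.644]
contact_force: [0.6, -0.2, 0.1]
grip_width: 39.6
finger_force: 0.0
```

Run:
```python
from h import *
o=get_obs(); print(o["tool_pos"],o["tcp_rot"]); T=cam("top")
# target on axis behind soap
e=np.array([np.cos(np.radians(-86)),np.sin(np.radians(-86))]); n=np.array([560,-385])
d=o["tool_pos"][:2]-n; print("feed",d@e,"lat",d@np.array([-e[1],e[0]]))
im=capture("scene"); cv2.imwrite("pics/s2.png",cv2.resize(im[170:330,250:490],(720,480),interpolation=cv2.INTER_CUBIC)[:,:,::-1])
```

```text
[ 547.97147376 -220.32809382   50.87517259] [3.14099703e+00 5.97877244e-04 1.64376275e+00]
feed -165.10984127213914 lat -0.5122938556202862
```

View pics/s2.png

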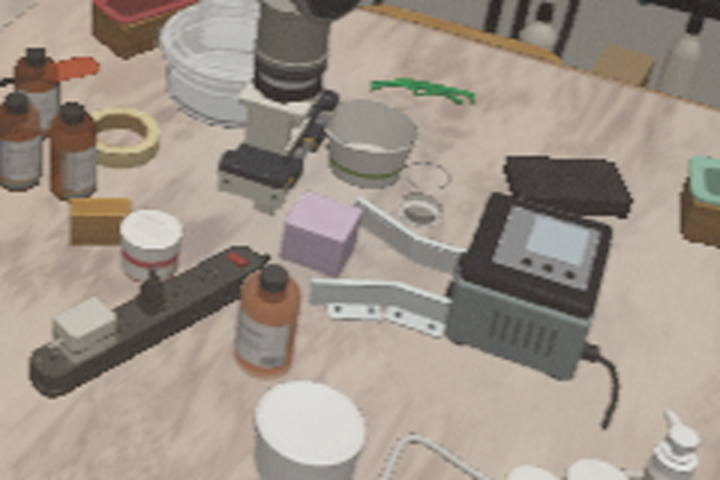

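The soap is upright and square before the rails at (320,235), with the gripper behind it and clear of the bottle. I'll lower and push.

Emit:
{"name": "arm_command", "arguments": {"gripper": [20, 20, 20, 20, 20], "dp": [[0, 0, 0.6], [0, 0, 0.6], [-0.3, 0, 0], [-0.3, 0, 0], [-0.4, 0, 0]], "twist": [0, 0, 0, 0, 0]}}

```text
time: 13.52
tool_pos: [549.7, -246.1, 22.1]
tcp_rot: [3.141, -0.0, 1.643]
contact_force: [-0.8, 1.7, -1.8]
grip_width: 19.7
finger_force: 0.7
```

Emit:
{"name": "arm_command", "arguments": {"gripper": [20, 20, 20, 20, 20], "dp": [[-0.4, 0, 0], [-0.4, 0, 0], [-0.4, 0, 0], [-0.4, 0, 0], [-0.4, 0, 0]], "twist": [0, 0, 0, 0, 0]}}

```text
time: 14.15
tool_pos: [553.2, -295.9, 21.8]
tcp_rot: [3.141, -0.0, 1.643]
contact_force: [0.6, 2.7, 2.3]
grip_width: 19.7
finger_force: 1.7
```

Emit:
{"name": "arm_command", "arguments": {"gripper": [20, 20, 20, 20, 20], "dp": [[-0.3, 0, 0], [-0.3, 0, 0], [-0.2, 0, 0], [-0.1, 0, 0], [0, 0, 0]], "twist": [0, 0, 0, 0, 0]}}

```text
time: 14.78
tool_pos: [554.7, -318.3, 21.6]
tcp_rot: [3.141, 0.001, 1.643]
contact_force: [-0.8, 0.6, -0.7]
grip_width: 20.2
finger_force: 0.0
```

```bash
cat >> h.py <<'E'
def feed(o):
    a=np.radians(-86); e=np.array([np.cos(a),np.sin(a)]); d=o["tool_pos"][:2]-[560,-385]
    return d@e, d@np.array([-e[1],e[0]]), o["contact_force"][:2]@e, o["contact_force"]
E
python3 -c "
from h import *
print(feed(get_obs()),get_obs()['tool_pos'])"
```

```text
(np.float64(-66.94530491329849), np.float64(-0.6448080080892579), np.float64(-0.6214821510650239), array([-0.80960202,  0.56638686, -0.69349627])) [ 554.68689431 -318.26275002   21.57640942]
```

Emit:
{"name": "arm_command", "arguments": {"gripper": [20, 20, 20, 20, 20], "dp": [[-0.2, 0, 0], [-0.2, 0, 0], [-0.15, 0, 0], [-0.1, 0, 0], [0, 0, 0]], "twist": [0, 0, 0, 0, 0]}}

```text
time: 15.4
tool_pos: [555.9, -334.6, 21.6]
tcp_rot: [3.141, 0.001, 1.642]
contact_force: [-0.3, -0.2, -0.1]
grip_width: 20.1
finger_force: 0.0
```

Emit:
{"name": "arm_command", "arguments": {"gripper": [20, 20, 20, 20, 20], "dp": [[-0.06, 0, 0], [-0.06, 0, 0], [-0.06, 0, 0], [0, 0, 0], [0, 0, 0]], "twist": [0, 0, 0, 0, 0]}}

```text
time: 16.02
tool_pos: [556.2, -338.7, 21.7]
tcp_rot: [3.141, 0.0, 1.643]
contact_force: [0.3, 1.4, 0.5]
grip_width: 19.9
finger_force: 0.3
```

Emit:
{"name": "arm_command", "arguments": {"gripper": [20, 20, 20, 20, 20], "dp": [[-0.06, 0, 0], [-0.06, 0, 0], [-0.06, 0, 0], [0, 0, 0], [0, 0, 0]], "twist": [0, 0, 0, 0, 0]}}

```text
time: 16.65
tool_pos: [556.5, -343.2, 21.7]
tcp_rot: [3.141, 0.0, 1.643]
contact_force: [-0.1, 0.8, -1.6]
grip_width: 19.9
finger_force: 0.3
```

```bash
python3 -c "
from h import *
o=get_obs();print(feed(o)); im=capture('scene'); cv2.imwrite('pics/s3.png',cv2.resize(im[190:310,340:480],(700,600),interpolation=cv2.INTER_CUBIC)[:,:,::-1])"
```

```text
(np.float64(-41.89159260032991), np.float64(-0.5416394333705731), np.float64(-0.8052474211089418), array([-0.10918696,  0.79957866, -1.56784094]))
```

Emit:
{"name": "arm_command", "arguments": {"gripper": [20, 20, 20, 20, 20], "dp": [[-0.04, 0, 0], [-0.04, 0, 0], [-0.04, 0, 0], [0, 0, 0], [0, 0, 0]], "twist": [0, 0, 0, 0, 0]}}

```text
time: 17.32
tool_pos: [556.6, -345.3, 21.7]
tcp_rot: [-3.141, -0.001, 1.643]
contact_force: [0.2, 5.7, 2.0]
grip_width: 19.4
finger_force: 2.6
```

Emit:
{"name": "arm_command", "arguments": {"gripper": [20, 20, 20, 20, 20], "dp": [[-0.04, 0, 0], [-0.04, 0, 0], [-0.04, 0, 0], [0, 0, 0], [0, 0, 0]], "twist": [0, 0, 0, 0, 0]}}

```text
time: 17.95
tool_pos: [556.4, -345.3, 21.8]
tcp_rot: [-3.139, -0.006, 1.644]
contact_force: [-3.4, 14.6, 7.7]
grip_width: 20.2
finger_force: 7.7
```

Emit:
{"name": "arm_command", "arguments": {"gripper": [20, 20, 20, 20, 20], "dp": [[0.3, 0, 0], [0.5, 0, 0], [0, 0, -1], [0, 0, -1], [0, 0, -1]], "twist": [0, 0, 0, 0, 0]}}

```text
time: 18.58
tool_pos: [555.4, -328.9, 97.4]
tcp_rot: [3.142, 0.0, 1.643]
contact_force: [-0.6, -0.1, 0.3]
grip_width: 19.7
finger_force: 0.0
```

Emit:
{"name": "arm_command", "arguments": {"gripper": [20, 20, 20, 20, 20], "dp": [[-0.6, 0, -1], [-0.6, 0, -1], [-0.3, 0, -1], [0, 0, -1], [0, 0, -1]], "twist": [0, 0, 0, 0, 0]}}

```text
time: 19.2
tool_pos: [558.0, -366.6, 222.3]
tcp_rot: [3.142, 0.0, 1.642]
contact_force: [-0.0, 0.6, -0.0]
grip_width: 20.2
finger_force: 0.0
```

Run:
```python
from h import *
o=get_obs(); im=capture("wrist"); np.save("w5.npy",o,allow_pickle=True); cv2.imwrite("pics/w5.png",im[:,:,::-1])
s=capture("scene"); C=cam("wrist",o); u,v=proj(C,[560,-385,40])[0].astype(int); print(u,v,o["tool_pos"])
u0,v0=u-70,v-80
a=cv2.resize(im[v0:v0+130,u0:u0+140],(420,390),interpolation=cv2.INTER_CUBIC)
b=cv2.resize(s[200:300,350:445],(370,390),interpolation=cv2.INTER_CUBIC); print(u0,v0)
cv2.imwrite("pics/home.png",np.hstack([a,b])[:,:,::-1])
```

```text
254 188 [ 558.01103516 -366.57616731  222.34276081]
184 108
```

View pics/home.png

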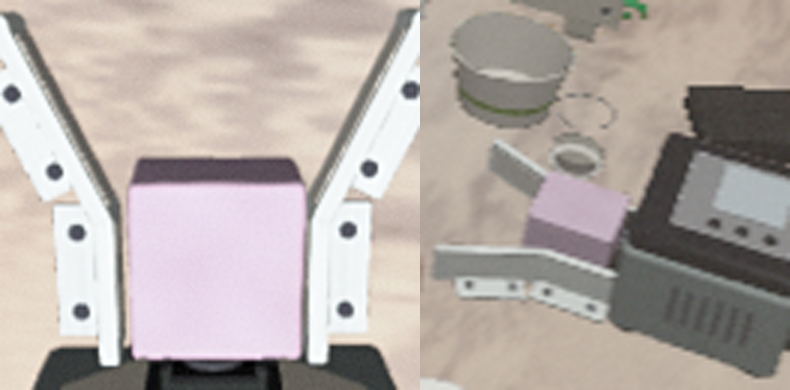

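Left: the soap sits square between the rails, with its leading edge (133–300, 360) against the pads. Right: it is upright and untouched otherwise, so the soap is home. Now to the start box.

Run:
```python
from h import *
T=cam("top")
for n,uv in dict(b1=(408,298),b2=(422,336),b3=(447,328),b4=(423,377),b5=(426,405)).items(): print(n,plane(T,np.array(uv)*.64,115)[0].round())
rows([413.5,203.5,190],np.radians(214),25)
```

```text
b1 [571. 125. 115.]
b2 [472.  88. 115.]
b3 [494.  23. 115.]
b4 [366.  84. 115.]
b5 [295.  76. 115.]
[0.93, -0.17, 0.06] -0.96
[0.94, -0.09, 0.06] -0.96
[0.94, -0.01, 0.06] -0.96
[0.94, 0.07, 0.06] -0.96
[0.93, 0.15, 0.06] -0.96
[0.92, 0.22, 0.06] -0.96
[0.89, 0.3, 0.06] -0.96
[0.87, 0.37, 0.06] -0.96
[0.83, 0.44, 0.06] -0.96
[0.79, 0.51, 0.06] -0.96
[0.75, 0.58, 0.06] -0.96
[0.69, 0.64, 0.06] -0.96
[0.64, 0.69, 0.06] -0.96
[0.58, 0.74, 0.06] -0.96
[0.51, 0.79, 0.06] -0.96
[0.45, 0.83, 0.06] -0.96
[0.38, 0.86, 0.06] -0.96
[0.3, 0.89, 0.06] -0.96
[0.23, 0.91, 0.06] -0.96
[0.15, 0.93, 0.06] -0.96
[0.07, 0.94, 0.06] -0.96
[-0.01, 0.94, 0.06] -0.96
[-0.09, 0.94, 0.06] -0.96
[-0.17, 0.93, 0.06] -0.96
[-0.24, 0.91, 0.06] -0.96
```

Emit:
{"name": "arm_command", "arguments": {"gripper": [20, 20, 20, 40, 60], "dp": [[0.93, -0.17, 0], [0.94, -0.09, 0], [0.94, -0.01, 0], [0.94, 0.07, 0], [0.93, 0.15, 0]], "twist": [-0.96, -0.96, -0.96, -0.96, -0.96]}}

```text
time: 19.92
tool_pos: [528.3, -251.2, 220.3]
tcp_rot: [-3.141, -0.001, 2.064]
contact_force: [0.1, -0.5, 0.1]
grip_width: 35.5
finger_force: 0.0
```

Emit:
{"name": "arm_command", "arguments": {"gripper": [80, 80, 80, 80, 80], "dp": [[0.92, 0.22, 0], [0.89, 0.3, 0], [0.87, 0.37, 0], [0.83, 0.44, 0], [0.79, 0.51, 0]], "twist": [-0.96, -0.96, -0.96, -0.96, -0.96]}}

```text
time: 20.55
tool_pos: [498.7, -137.3, 220.4]
tcp_rot: [-3.141, -0.001, 2.483]
contact_force: [0.7, 0.3, -0.0]
grip_width: 79.6
finger_force: 0.0
```

Emit:
{"name": "arm_command", "arguments": {"gripper": [80, 80, 80, 80, 80], "dp": [[0.75, 0.58, 0], [0.69, 0.64, 0], [0.64, 0.69, 0], [0.58, 0.74, 0], [0.51, 0.79, 0]], "twist": [-0.96, -0.96, -0.96, -0.96, -0.96]}}

```text
time: 21.18
tool_pos: [469.4, -23.3, 220.6]
tcp_rot: [-3.141, -0.001, 2.902]
contact_force: [1.2, 0.2, -1.0]
grip_width: 79.8
finger_force: 0.0
```

Emit:
{"name": "arm_command", "arguments": {"gripper": [80, 80, 80, 80, 80], "dp": [[0.45, 0.83, 0], [0.38, 0.86, 0], [0.3, 0.89, 0], [0.23, 0.91, 0], [0.15, 0.93, 0]], "twist": [-0.96, -0.96, -0.96, -0.96, -0.96]}}

```text
time: 21.8
tool_pos: [439.8, 90.3, 220.6]
tcp_rot: [-3.142, -0.001, -2.962]
contact_force: [-0.4, 0.5, -0.4]
grip_width: 80.1
finger_force: 0.0
```

Emit:
{"name": "arm_command", "arguments": {"gripper": [80, 80, 80, 80, 80], "dp": [[0.07, 0.94, 0], [-0.01, 0.94, 0], [-0.09, 0.94, 0], [-0.17, 0.93, 0], [-0.24, 0.91, 0]], "twist": [-0.96, -0.96, -0.96, -0.96, -0.96]}}

```text
time: 22.42
tool_pos: [410.7, 204.4, 220.6]
tcp_rot: [3.141, -0.001, -2.543]
contact_force: [0.7, 0.1, 0.2]
grip_width: 79.9
finger_force: 0.0
```

Run:
```python
from h import *
o=get_obs(); print(shift(o,[413.5,203.5,86]),((np.radians(214)-o["tcp_rot"][2]+np.pi)%(2*np.pi)-np.pi)*-180/np.pi/5,o["joint_positions"])
im=capture("wrist"); np.save("w6.npy",o,allow_pickle=True); cv2.imwrite("pics/w6.png",im[:,:,::-1])
C=cam("wrist",o); 
c=np.array([461,235.5]);ex=np.array([np.cos(np.radians(34)),np.sin(np.radians(34))]);ey=np.array([-ex[1],ex[0]])
B=lambda x,y,z:np.r_[c+x*ex+y*ey,z]
im2=im.copy()
for p in [(-64,27,109),(-64,-27,109),(-46,42,82),(-46,-42,82),(-36,30,112),(-36,-30,112)]:
    u=proj(C,B(*p))[0]; print(p,u.round(1)); cv2.circle(im2,tuple((u*8).round().astype(int)),10,(255,0,0),1,cv2.LINE_AA,3)
cv2.imwrite("pics/w6b.png",cv2.resize(im2[60:360,100:412],(780,600)[::1],interpolation=cv2.INTER_CUBIC)[:,:,::-1])
```

```text
[-0.0798885  -0.0939241   5.38405376] 0.05463827581790074 [ 2.94623040e-01  2.26869389e-01  1.70452263e+00 -2.27756149e-04
  1.21124192e+00 -1.87427302e+00]
(-64, 27, 109) [282.  185.3]
(-64, -27, 109) [223.8 185.1]
(-46, 42, 82) [293.8 195.5]
(-46, -42, 82) [212.2 195.2]
(-36, 30, 112) [284.6 214.8]
(-36, -30, 112) [221.  214.6]
```

View pics/w6b.png

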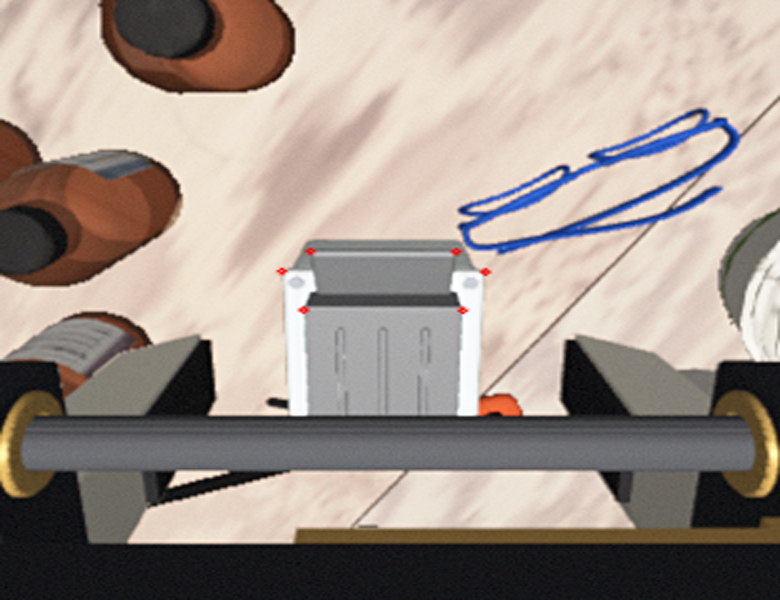

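The red projections of the box model land on the lip edge (row 250), the box corners and the cap front, so the box pose is good and the fingers straddle the lip. I'll descend and grip the lip's sides.

Emit:
{"name": "arm_command", "arguments": {"gripper": [72, 72, 72, 72, 72], "dp": [[-0.08, -0.1, 0.9], [0, 0, 0.9], [0, 0, 0.9], [0, 0, 0.9], [0, 0, 0.8]], "twist": [0.05, 0, 0, 0, 0]}}

```text
time: 23.1
tool_pos: [413.8, 202.4, 110.1]
tcp_rot: [3.141, -0.001, -2.551]
contact_force: [-0.0, -0.5, 0.1]
grip_width: 71.7
finger_force: 0.0
```

Emit:
{"name": "arm_command", "arguments": {"gripper": [72, 66, 60, 50, 50], "dp": [[0, 0, 0.5], [0, 0, 0.4], [0, 0, 0], [0, 0, 0], [0, 0, 0]], "twist": [0, 0, 0, 0, 0]}}

```text
time: 23.72
tool_pos: [413.8, 204.0, 89.6]
tcp_rot: [3.139, 0.0, -2.552]
contact_force: [-3.5, 7.1, -1.4]
grip_width: 53.6
finger_force: 30.0
```

Emit:
{"name": "arm_command", "arguments": {"gripper": [50, 50, 50, 50, 50], "dp": [[0, 0, 0], [0, 0, 0], [0, 0, 0], [0, 0, 0], [0, 0, 0]], "twist": [0, 0, 0, 0, 0]}}

```text
time: 24.35
tool_pos: [413.8, 204.1, 89.6]
tcp_rot: [3.139, 0.001, -2.551]
contact_force: [-3.7, 6.2, -0.3]
grip_width: 53.1
finger_force: 30.0
```

Run:
```python
from h import *
o=get_obs(); print(o["tool_pos"],o["contact_force"],o["grip_width"])
c=np.array([461,235.5]);ex=np.array([np.cos(np.radians(34)),np.sin(np.radians(34))])
bx=(o["tool_pos"][:2]-c)@ex; bz=o["tool_pos"][2]+19; r=np.array([bx-30,bz-90]); print(bx,bz)
p=r
for i,t in enumerate(np.linspace(0,1.75,21)[1:]):
    q=np.array([r[0]*np.cos(t)+r[1]*np.sin(t), -r[0]*np.sin(t)+r[1]*np.cos(t)]); d=(q-p)/25; p=q
    print([round(-d[0],2),0,round(-d[1],2)],round(t,2))
```

```text
[413.80345853 204.0788215   89.63660716] [-3.74682499  6.15814112 -0.26941087] 53.08235794565741
-56.69820620716048 108.63660715566674
[np.float64(-0.08), 0, np.float64(-0.3)] 0.09
[np.float64(-0.1), 0, np.float64(-0.29)] 0.18
[np.float64(-0.13), 0, np.float64(-0.28)] 0.26
[np.float64(-0.15), 0, np.float64(-0.27)] 0.35
[np.float64(-0.18), 0, np.float64(-0.26)] 0.44
[np.float64(-0.2), 0, np.float64(-0.24)] 0.52
[np.float64(-0.22), 0, np.float64(-0.22)] 0.61
[np.float64(-0.24), 0, np.float64(-0.2)] 0.7
[np.float64(-0.25), 0, np.float64(-0.18)] 0.79
[np.float64(-0.27), 0, np.float64(-0.16)] 0.88
[np.float64(-0.28), 0, np.float64(-0.13)] 0.96
[np.float64(-0.29), 0, np.float64(-0.11)] 1.05
[np.float64(-0.3), 0, np.float64(-0.08)] 1.14
[np.float64(-0.31), 0, np.float64(-0.05)] 1.22
[np.float64(-0.31), 0, np.float64(-0.03)] 1.31
[np.float64(-0.31), 0, np.float64(-0.0)] 1.4
[np.float64(-0.31), 0, np.float64(0.03)] 1.49
[np.float64(-0.31), 0, np.float64(0.05)] 1.58
[np.float64(-0.3), 0, np.float64(0.08)] 1.66
[np.float64(-0.29), 0, np.float64(0.11)] 1.75
```

The grip holds, but as the guard turns, the fingertips would graze the wider cap. I'll regrip 7 mm higher and 5 mm further forward.

Emit:
{"name": "arm_command", "arguments": {"gripper": [66, 70, 70, 70, 60], "dp": [[0, 0, 0], [0, 0, 0], [0.2, 0, -0.28], [0, 0, 0], [0, 0, 0]], "twist": [0, 0, 0, 0, 0]}}

```text
time: 24.98
tool_pos: [410.5, 200.0, 96.4]
tcp_rot: [-3.141, 0.001, -2.551]
contact_force: [0.5, -0.1, 0.0]
grip_width: 64.0
finger_force: 0.0
```

Emit:
{"name": "arm_command", "arguments": {"gripper": [50, 50, 50, 50, 50], "dp": [[0, 0, 0], [0, 0, 0], [0, 0, 0], [0, 0, 0], [0, 0, 0]], "twist": [0, 0, 0, 0, 0]}}

```text
time: 25.6
tool_pos: [409.5, 201.2, 96.1]
tcp_rot: [3.139, -0.0, -2.551]
contact_force: [-4.4, 6.7, 1.9]
grip_width: 53.0
finger_force: 30.0
```

Run:
```python
from h import *
o=get_obs(); print(o["tool_pos"],o["contact_force"],o["grip_width"])
c=np.array([461,235.5]);ex=np.array([np.cos(np.radians(34)),np.sin(np.radians(34))])
print((o["tool_pos"][:2]-c)@ex)
r=np.array([-88.,15]);p=r
for i,t in enumerate(np.linspace(0,1.7,21)[1:]):
    q=np.array([r[0]*np.cos(t)+r[1]*np.sin(t), -r[0]*np.sin(t)+r[1]*np.cos(t)]); d=(q-p)/25; p=q
    print([round(float(-d[0]),2),0,round(float(-d[1]),2)],round(t,2),end=" ")
```

```text
[409.48299813 201.18091506  96.10821168] [-4.42194124  6.67400515  1.91830158] 52.96267482683355
-61.90051892632133
[-0.06, 0, -0.3] 0.08 [-0.09, 0, -0.29] 0.17 [-0.11, 0, -0.28] 0.26 [-0.14, 0, -0.27] 0.34 [-0.16, 0, -0.26] 0.42 [-0.18, 0, -0.24] 0.51 [-0.2, 0, -0.23] 0.6 [-0.22, 0, -0.21] 0.68 [-0.24, 0, -0.19] 0.76 [-0.25, 0, -0.17] 0.85 [-0.26, 0, -0.15] 0.94 [-0.28, 0, -0.12] 1.02 [-0.29, 0, -0.1] 1.1 [-0.29, 0, -0.08] 1.19 [-0.3, 0, -0.05] 1.27 [-0.3, 0, -0.03] 1.36 [-0.3, 0, 0.0] 1.44 [-0.3, 0, 0.03] 1.53 [-0.3, 0, 0.05] 1.61 [-0.29, 0, 0.08] 1.7
```

Emit:
{"name": "arm_command", "arguments": {"gripper": [50, 50, 50, 50, 50], "dp": [[-0.06, 0.04, -0.3], [-0.09, 0, -0.29], [-0.11, 0, -0.28], [-0.14, 0, -0.27], [-0.16, 0, -0.26]], "twist": [0, 0, 0, 0, 0]}}

```text
time: 26.22
tool_pos: [420.9, 209.0, 131.4]
tcp_rot: [3.141, -0.001, -2.55]
contact_force: [-1.9, 4.6, -3.5]
grip_width: 53.3
finger_force: 30.0
```

Emit:
{"name": "arm_command", "arguments": {"gripper": [50, 50, 50, 50, 50], "dp": [[-0.18, 0, -0.24], [-0.2, 0, -0.23], [-0.22, 0, -0.21], [-0.24, 0, -0.19], [-0.25, 0, -0.17]], "twist": [0, 0, 0, 0, 0]}}

```text
time: 26.85
tool_pos: [443.2, 224.0, 157.3]
tcp_rot: [3.14, -0.002, -2.55]
contact_force: [-2.6, 3.4, -3.7]
grip_width: 53.2
finger_force: 30.0
```

Emit:
{"name": "arm_command", "arguments": {"gripper": [50, 50, 50, 50, 50], "dp": [[-0.26, 0, -0.15], [-0.28, 0, -0.12], [-0.29, 0, -0.1], [-0.29, 0, -0.08], [-0.3, 0, -0.05]], "twist": [0, 0, 0, 0, 0]}}

```text
time: 27.48
tool_pos: [472.6, 244.0, 170.0]
tcp_rot: [3.14, -0.002, -2.55]
contact_force: [-5.2, 3.8, 0.1]
grip_width: 53.3
finger_force: 30.0
```

Emit:
{"name": "arm_command", "arguments": {"gripper": [50, 50, 50, 50, 50], "dp": [[-0.3, 0, -0.03], [-0.3, 0, 0], [-0.3, 0, 0.03], [-0.3, 0, 0.05], [-0.29, 0, 0.08]], "twist": [0, 0, 0, 0, 0]}}

```text
time: 28.1
tool_pos: [504.1, 265.2, 167.4]
tcp_rot: [3.14, -0.0, -2.55]
contact_force: [-4.7, 3.6, 2.5]
grip_width: 53.2
finger_force: 30.0
```

Run:
```python
from h import *
o=get_obs(); print(o["tool_pos"],o["contact_force"],o["grip_width"])
im=capture("scene"); wr=capture("wrist")
a=cv2.resize(im[150:250,170:290],(432,360),interpolation=cv2.INTER_CUBIC); b=cv2.resize(wr[120:300,160:344],(368,360),interpolation=cv2.INTER_CUBIC)
cv2.imwrite("pics/g1.png",np.hstack([a,b])[:,:,::-1])
```

```text
[504.0739821  265.23925132 167.35544726] [-4.69292864  3.63896848  2.49211417] 53.198981717556656
```

View pics/g1.png

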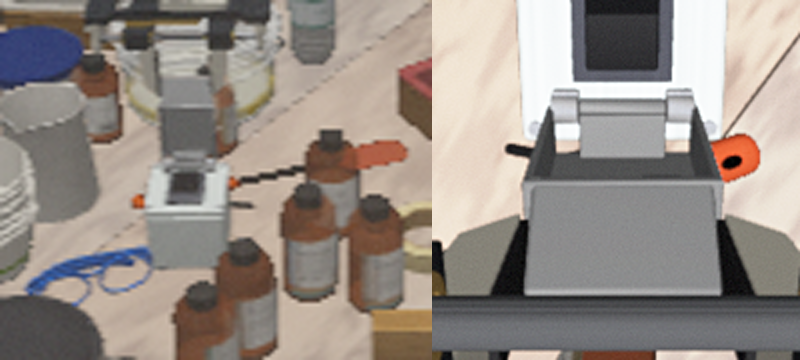

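The guard is upright past its tipping point (about 1.7 rad), held in the fingers, and the rocker is exposed below it (scene crop (185,185)). I'll release, rise, and go over the rocker.

Emit:
{"name": "arm_command", "arguments": {"gripper": [60, 72, 78, 78, 78], "dp": [[0, 0, 0], [0, 0, 0], [0, 0, 0], [0, 0, -1], [0, 0, -1]], "twist": [0, 0, 0, 0, 0]}}

```text
time: 28.82
tool_pos: [504.5, 264.1, 216.9]
tcp_rot: [-3.141, -0.001, -2.551]
contact_force: [0.8, 0.1, 0.5]
grip_width: 78.1
finger_force: 0.0
```

Emit:
{"name": "arm_command", "arguments": {"gripper": [60, 40, 20, 0, 0], "dp": [[0.5, 0, -0.5], [0.9, 0, 0], [0.9, 0, 0], [0.6, 0, 0], [0, 0, 0]], "twist": [0, 0, 0, 0, 0]}}

```text
time: 29.45
tool_pos: [443.1, 223.3, 229.0]
tcp_rot: [3.142, -0.001, -2.551]
contact_force: [0.0, -0.1, 0.8]
grip_width: 32.7
finger_force: 0.0
```

Run:
```python
from h import *
o=get_obs(); print(o["tool_pos"],o["contact_force"],o["grip_width"])
c=np.array([461,235.5]);ex=np.array([np.cos(np.radians(34)),np.sin(np.radians(34))])
print(shift(o,np.r_[c-28*ex,110]))
im=capture("wrist"); np.save("w7.npy",o,allow_pickle=True); cv2.imwrite("pics/w7.png",im[:,:,::-1])
im=capture("scene"); cv2.imwrite("pics/s7.png",im[:,:,::-1])
a,b=cv2.imread("pics/scene0.png"),im[:,:,::-1]
S=cam("scene")
def B(x,y,z): return np.r_[c+x*ex+y*np.array([-ex[1],ex[0]]),z]
# sample guard interior plane along its middle, if open 2.0
for t in (1.7,2.0,):
    for rr in(40,60,80,95):
        p=B(30-rr*np.cos(t+.1),0,90+rr*np.sin(t+.1)); u=proj(S,p)[0].round().astype(int); print(t,rr,u,b[u[1],u[0]],a[u[1],u[0]])
```

```text
[443.14846669 223.3129228  228.9699493 ] [ 0.02311185 -0.11526421  0.75059415] 32.71084486569921
[2.52645461e-01 4.07472433e-03 4.75894676e+00]
1.7 40 [222 185] [124 123 124] [ 93 123 141]
1.7 60 [222 180] [123 124 123] [113 128 149]
1.7 80 [222 175] [162 162 164] [122 139 158]
1.7 95 [221 171] [158 158 159] [159 172 174]
2.0 40 [222 184] [118 120 121] [ 73 103 121]
2.0 60 [222 179] [105 106 106] [122 141 155]
2.0 80 [222 174] [159 160 162] [125 137 157]
2.0 95 [222 170] [150 158 159] [183 190 192]
```

Emit:
{"name": "arm_command", "arguments": {"gripper": [0, 0, 0, 0, 0], "dp": [[0.2, 0, 0.9], [0, 0, 1], [0, 0, 1], [0, 0, 1], [0, 0, 0.8]], "twist": [0, 0, 0, 0, 0]}}

```text
time: 30.18
tool_pos: [440.3, 221.4, 110.2]
tcp_rot: [3.141, -0.001, -2.55]
contact_force: [-0.2, -0.8, -1.3]
grip_width: 0.4
finger_force: 0.0
```

Emit:
{"name": "arm_command", "arguments": {"gripper": [0, 0, 0, 0, 0], "dp": [[0, 0, 0.15], [0, 0, 0.15], [0, 0, 0.1], [0, 0, 0.1], [0, 0, 0]], "twist": [0, 0, 0, 0, 0]}}

```text
time: 30.8
tool_pos: [440.2, 221.2, 99.3]
tcp_rot: [-3.141, 0.0, -2.55]
contact_force: [-0.9, -0.1, 3.0]
grip_width: 0.4
finger_force: 1.1
```

Emit:
{"name": "arm_command", "arguments": {"gripper": [0, 0, 0, 0, 0], "dp": [[0, 0, 0.06], [0, 0, 0.06], [0, 0, 0.04], [0, 0, 0], [0, 0, 0]], "twist": [0, 0, 0, 0, 0]}}

```text
time: 31.42
tool_pos: [440.4, 221.5, 94.9]
tcp_rot: [3.142, 0.001, -2.551]
contact_force: [-1.1, 0.2, 1.5]
grip_width: 0.4
finger_force: 0.5
```

Emit:
{"name": "arm_command", "arguments": {"gripper": [0, 0, 0, 0, 0], "dp": [[0, 0, 0.04], [0, 0, 0.04], [0, 0, 0.03], [0, 0, 0], [0, 0, 0]], "twist": [0, 0, 0, 0, 0]}}

```text
time: 32.05
tool_pos: [440.2, 221.3, 93.1]
tcp_rot: [-3.141, 0.001, -2.55]
contact_force: [-4.4, -1.9, 11.8]
grip_width: 0.3
finger_force: 5.9
```

Emit:
{"name": "arm_command", "arguments": {"gripper": [0, 0, 0, 0, 0], "dp": [[0, 0, 0.03], [0, 0, 0], [0, 0, 0], [0, 0, -0.3], [0, 0, -0.6]], "twist": [0, 0, 0, 0, 0]}}

```text
time: 32.67
tool_pos: [440.0, 221.3, 113.8]
tcp_rot: [3.141, -0.001, -2.55]
contact_force: [0.3, 0.0, -0.1]
grip_width: 0.5
finger_force: 0.0
```

Emit:
{"name": "arm_command", "arguments": {"gripper": [0, 0, 0, 0, 0], "dp": [[0, 0, -1], [0, 0, -1], [0, 0, -1], [0, 0, -1], [0, 0, -1]], "twist": [0, 0, 0, 0, 0]}}

```text
time: 33.3
tool_pos: [440.3, 221.4, 239.7]
tcp_rot: [3.142, 0.001, -2.55]
contact_force: [-0.1, 0.0, -0.2]
grip_width: 0.7
finger_force: 0.0
```

Run:
```python
from h import *
o=get_obs(); print(o["tool_pos"],o["contact_force"]); w=capture("wrist"); s=capture("scene")[:,:,::-1]; t=capture("top")[:,:,::-1]
cv2.imwrite("pics/w8.png",w[:,:,::-1]);cv2.imwrite("pics/s8.png",s);cv2.imwrite("pics/t8.png",t)
# guard still up & rocker changed: compare with picture before the press
S=cam("scene");c=np.array([461,235.5]);ex=np.array([np.cos(np.radians(34)),np.sin(np.radians(34))]);ey=np.array([-ex[1],ex[0]])
a=cv2.imread("pics/s7.png")
for rr in(40,60,80,95):
    p=np.r_[c+(30-rr*np.cos(2.1))*ex,90+rr*np.sin(2.1)]; u=proj(S,p)[0].round().astype(int); print(rr,u,s[u[1],u[0]],a[u[1],u[0]])
u=proj(S,np.r_[c-8*ex,92])[0].round().astype(int); r=np.s_[u[1]-7:u[1]+8,u[0]-8:u[0]+9]
print("rocker before\n",a[r].mean(2).astype(int)[::2,::2],"\nafter\n",s[r].mean(2).astype(int)[::2,::2])
# bystanders: changes in the top and scene views since the start
for n,b,e in(("top","top0",t),("scene","scene0",s)):
    d=cv2.absdiff(cv2.imread(f"pics/{b}.png"),e).max(2)>45; d=cv2.morphologyEx(d.astype(np.uint8),cv2.MORPH_OPEN,np.ones((3,3)))
    k,_,st,_=cv2.connectedComponentsWithStats(d); print(n,[x.tolist() for x in st[1:] if x[4]>12])
m=cv2.inRange(cv2.cvtColor(t,cv2.COLOR_BGR2HSV),(125,15,90),(165,140,255)); k=max(cv2.findContours(m,0,2)[0],key=cv2.contourArea); q=cv2.minAreaRect(k); print(q,plane(cam("top"),q[0],57))
```

```text
[440.3134095  221.40358441 239.67478409] [-0.1023915   0.01031271 -0.21578964]
40 [222 184] [121 121 122] [118 120 121]
60 [222 179] [102 104 106] [105 106 106]
80 [222 174] [161 160 162] [159 160 162]
95 [222 170] [186 193 195] [150 158 159]
rocker before
 [[160 109 136 149 147 153 138 120  95]
 [171 163 137 141 139 138 127 158 177]
 [199  93 140 101 102 101 144 116 195]
 [210 186  79  59  53  61  96 210 211]
 [210 180  60  62  62  59 121 212 211]
 [210 149  82  79  79  83 134 210 210]
 [210 137 109 106 107 117 162 208 209]
 [209 211 213 211 211 210 213 210 184]] 
after
 [[161 111 135 147 149 153 138 123  94]
 [172 162 137 138 137 138 129 158 178]
 [199  94  78  68  68  70 145 116 195]
 [210 187  84  66  67  71  95 210 212]
 [209 181  65  65  60  61 119 211 211]
 [209 150  67  67  59  65 135 211 210]
 [210 137 105 112 108 120 163 209 210]
 [210 212 213 211 211 211 213 209 183]]
top [[373, 189, 13, 16, 131], [389, 188, 4, 7, 28], [205, 197, 26, 23, 277], [233, 199, 28, 42, 439], [390, 200, 4, 4, 15], [205, 221, 23, 24, 203], [249, 243, 11, 14, 103], [216, 253, 11, 15, 108], [207, 261
[... 624 characters left out ...]
8, 135, 56, 32, 558], [76, 139, 24, 8, 103], [76, 148, 8, 3, 24], [73, 159, 4, 7, 23], [87, 163, 25, 12, 182], [223, 171, 7, 7, 42], [49, 175, 87, 113, 4382], [106, 179, 5, 10, 41], [215, 186, 7, 5, 31], [223, 187, 6, 4, 24], [218, 196, 7, 5, 35], [213, 198, 4, 8, 28], [44, 204, 5, 7, 29], [320, 234, 27, 17, 286], [199, 242, 12, 9, 48], [380, 247, 22, 14, 169], [201, 257, 7, 14, 74], [378, 258, 5, 4, 18], [183, 262, 15, 18, 108], [390, 262, 10, 6, 47], [105, 267, 5, 7, 25], [150, 267, 9, 8, 41], [106, 273, 10, 9, 65], [126, 273, 20, 13, 189], [205, 279, 9, 14, 78], [68, 282, 88, 54, 1941], [93, 302, 5, 4, 17]]
((384.5, 195.5), (15.0, 17.0), 90.0) [[ 561.59335607 -392.70804424   57.        ]]
```

Run:
```python
from h import *
o=np.load("w5.npy",allow_pickle=True).item(); C=cam("wrist",o)
f=lambda p,z:plane(C,np.array(p)/3+[184,108]-.33,z)[0].round(1)
print("front",f((133,358),57),f((299,358),57),"rear",f((131,184),57),f((305,184),57),"bend",f((120,210),34),f((309,214),34),"end",f((120,363),34),f((310,362),34))
```

```text
front [ 530.7 -428.5   57. ] [ 594.7 -424.    57. ] rear [ 526.9 -360.1   57. ] [ 590.2 -355.7   57. ] bend [ 521.3 -375.9   34. ] [ 595.7 -372.2   34. ] end [ 523.9 -440.9   34. ] [ 602.4 -435.    34. ]
```

```bash
python3 -c "
from plant import *
print(close_job())"
```

```text
the job is handed in; nothing more can be done
None
```

The job is handed in: the soap is square and home against the stop pads, the guard stays up by itself, and the rocker is pressed fully over, all in about 33 s of the 64 s allowed; I saw no sign of other objects disturbed, but checked that only roughly.

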